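Lower the ratcheting book rest flat and lock it

ROBOT

A 6-joint arm with a two-finger parallel gripper is mounted at the origin on the work surface. World frame = base frame: x ahead of the robot, y to its left, z up, the work surface at z = 0. Lengths are in m, angles in degrees, forces in N, time in s.
With the tool pointing down it reaches from about 0.25 to 0.725 m from the base axis. Payload 9.7 kg.
Tool frame: the origin (TCP) lies on the centre line of the jaws, within the pads' length; the fingertips stand bot.nose_length ahead of it and the grasp point (between the pads) lies 11 mm behind it (bot.nose_length is the distance from the TCP to the fingertips, in m); z points along the fingers, y is the line along which they close (so a half turn about z gives the same grasp; the last joint's range is limited). The gripper opens to 85 mm and grips with 20 to 120 N. Pads are 22 mm wide; open, the fingers measure 114 mm over their backs; the gripper's body (76 mm by 85 mm) begins 54 mm behind the grasp point. The pads swing forward as they close: fully open they stand 13 mm farther back than shut.
Start: joints at [75.745, 4.979, 10.078, 95.1, 0, 90], TCP at [0.135, 0.533, 0.239] pointing down, gripper open.
Joint ranges: [-179.16, 179.16], [-48.56, 103.87], [-65.8, 70.77], [-126.05, 130.52], [-82.76, 87.17], [-180, 180]. Speed limits (degrees/s): [127.2, 127.2, 147.25, 180, 180, 180].

INTERFACE

Orientations are given as [roll, pitch, yaw] about the fixed x, y, z axes, in that order (R = Rz(yaw) Ry(pitch) Rx(roll)).
In Python, from workcell import bot gives the robot as it stands. The module is installed in compiled form; this text tells all that it offers.
- The arm moves only by the shell command python3 -m inch 'ROWS' [OPENING] [FORCE]. ROWS is JSON, a list of rows, each a list of 4 numbers: the shift along the world's x, y, z in cm, then the turn about the world's z in degrees. A call has exactly 8 rows; each row is the pose to reach, as a shift and turn from the pose commanded when the call began; what a row does not reach only later rows make up. A row lasts 1/8 s, in which the tool goes at most 62.5 mm and 10.7 degrees, less where a joint would pass 70% of its speed; a pose out of reach is approached as far as the arm can. A call with a gripper value outside its range is refused whole. OPENING is the finger opening in cm, from 0 to 8.54, set as the call begins (- or left out, the last holds). The fingers move at their own pace and stop on an object; FORCE is the grip in N (left out, the last holds). Time passes only in rows, so rows that repeat a pose let the fingers close, or fill a call up. It gives the time, the measured TCP pose, the force, the opening and the grip force at its end, in the units of the state.
- bot.get_obs(): the state, without advancing time (a new reading comes with each control period).
- bot.camera(name): name is "scene" or "top" or "wrist"; returns a dict with "img" (420x560x3 uint8, red, green, blue), "fovy" (degrees; the focal length in pixels is half the picture's height over the tangent of half this angle, whatever the lens; pixels are square), "cx", "cy" (the principal point, pixels), "R" (3x3) and "t" (3): a world point X has camera coordinates R X + t; the wrist camera has in their place "mount" (4x4, takes a point from camera to tool coordinates, whose origin is the TCP and whose axes are the flange's). Camera axes: x right, y down, z forward; pixel columns grow to the right and rows downward; lengths in m; the calibration is good to about 2 mm. A picture is of the moment at which its call begins: read the wrist's pose just before it. There is no depth.
- bot.job_done(): hands the job in; it is judged then, once.
Trained networks look in a picture, given as the dict that the camera call returned (one of the last four; its "shot" number tells which), for a name from the list of things; names that differ only in an ending like _2 or _b are one class to them, and where a whole thing is asked for, a point or a joint stands for the part that bears it (a point fixed in the world has none). Each returns a list of dicts, best first, with "score" (0 to 1); they miss things now and then, are a little off and sometimes report something else, mostly with a low value. They report only what shows in the picture. A call takes as long as a camera call.
- bot.find_in(thing, picture): "point" ([column, row] in pixels, amid what is visible of it).
- bot.landmark_of(thing, picture): "point" ([column, row] in pixels: a listed point, or the origin of a listed thing).
The state is a dict: "time": time; "q": joint angles; "qd": joint speeds; "joint_efforts": joint torques, N m; "ee_pos": TCP position; "tcp_rot": TCP orientation; "wrist_force": force on the tool from outside, world axes, zero at the start; "torque": the same for the moment, N m; "opening": finger opening in m; "grasp_force": force on a finger pad.
Only numpy, scipy, OpenCV 4.12 (cv2) and the standard library are available. Lean on these libraries where they do the work, as an engineer would, in place of code of your own. Each camera call takes 0.05 s, during which the arm holds its last target. There are 200 camera calls.

TASK

Lower the tilted book rest: press the pawl's thumb pad down to free the ratchet, push the raised board all the way down flat, then press the pawl's nose pad down so that the ratchet is locked again. Only press and push with the fingers: lift nothing, and leave the brush, jar, weight and cork block where they are.

Things in the scene. Friction and masses are not known exactly. Their poses are not given: they have to be found in the camera images.
- rest: Fixed plywood base of a tilting book rest, plate 290 x 285 x 12 mm on the table. Its origin lies on the table right under the board's hinge line; its x axis points horizontally from the hinge to the board's free edge, its y axis runs along the hinge towards the end with the ratchet, z is up. Plate covers x -115 to 175 mm, y -143 to 143 mm. The hinge line is 50 mm above the table. Rotation only in yaw
- hinge (a point): Fixed point on the board's hinge line, 50 mm above the table, half-way along the board (15 mm on the -y side of the rest's origin)
- board (a joint): Tilt of the plywood board above flat, rad: 0 is flat (top face level, 62 mm above the table, resting on a rail), about 0.72 at the start. Locked by the pawl within about 0.06 rad either way until that is freed (do not force it). A stiff hinge: once free it stays where it is left and needs about 2 to 7 N downwards near its free edge to move
- board_push (a point): Point on the top face of the board, half-way along its 230 mm width, 145 mm from the hinge along the board and 25 mm from its free edge; moves with the board. In the hinge's frame it lies 145 mm along the board and 12 mm above it. The board is 12 mm thick and 170 mm from hinge to free edge; a 14 mm high ledge runs along its hinge side. Push down here, following the arc about the hinge
- pawl (a joint): Angle of the pawl, a dark steel see-saw bar 112 mm long on a bracket beside the hinge at the rest's +y end, above a steel toothed arc (60 mm radius about the hinge) that is fixed to the board's end. 0: level, its tooth in the arc, locked. 0.34 (end stop): fully free, thumb pad down and nose pad up. Friction keeps it where it is left; about 2.5 N on a pad moves it. Each pad travels about 14 mm
- thumb_pad (a point): Centre of the top face of the pawl's thumb pad, a 28 x 28 mm plate at the end of the see-saw away from the board, 84 mm behind the hinge line (rest's -x) and 127 mm above the table when locked; the see-saw's pivot is 42 mm from it along the bar and 23 mm below the pads' faces. Pressing it down 14 mm to its stop frees the ratchet; on the way it swings 5 mm outwards (rest's -x)
- nose_pad (a point): Centre of the top face of the pawl's nose pad, a like 28 x 28 mm plate at the other end of the see-saw, right over the hinge line and the toothed arc, 127 mm above the table when locked, 141 mm when free. Free, it also stands 10 mm nearer the pivot (rest's -x) than when locked, and swings back outwards as it is pressed down 14 mm to its stop, which locks the ratchet (possible with the board flat)
- weight: Loose brass knobbed weight, 48 mm across, 55 mm high, near the rest; origin at its underside. Leave alone
- jar: Loose closed jar, 44 mm across, 60 mm high, near the rest; origin at its underside. Leave alone
- block: Loose cork block, 60 x 36 x 22 mm, near the rest; origin at its underside. Leave alone
- brush: Loose wooden brush, 170 mm long, lying beyond the board's free edge; leave alone

How it is judged:
By the outcome, as a careful person would: the job done as asked, in the order asked, and still so for the second after the job is handed in, with the robot touching nothing.
It also fails if it takes over 54 s, if anything falls off the work surface, if the arm or the gripper's body presses on something with over 40 N, if the wrist force passes 120 N, or if a joint passes its speed limit or range.

## Working session

There is one attempt and no reset: what is moved stays moved. The work goes in short steps, Python scripts to look and compute and a shell command to move; the robot and the scene stay as the last step left them, time stands still between calls to the robot, and variables do not carry over. Pictures are saved under pics/ and viewed, at most 10 in all, crops included, and the job is handed in when it is done.

```bash
mkdir -p pics; cat > h.py <<'E'
from workcell import bot
import numpy as np, cv2
def shot(n,f=None):
    c=bot.camera(n)
    if f: cv2.imwrite('pics/'+f,c['img'][:,:,::-1])
    return c
def foc(c): return c['img'].shape[0]/2/np.tan(np.radians(c['fovy'])/2)
E
python3 - <<'E'
from h import *
print(bot.nose_length,bot.get_obs())
cs=[shot('scene','s1.png'),shot('top','t1.png')]
for c in cs:
    print(c['fovy'],c['cx'],c['cy'],c['R'],c['t'])
    for n in ['rest','hinge','board_push','thumb_pad','nose_pad','weight','jar','block','brush']:
        print(n,[(np.round(d['point']),round(d['score'],2)) for d in bot.landmark_of(n,c)[:2]])
cv2.imwrite('pics/a.png',cv2.cvtColor(np.vstack([c['img'] for c in cs]),cv2.COLOR_RGB2BGR)[:, :])
E
```

```text
0.008 {'time': 0.0, 'q': array([ 7.57443566e+01,  5.01088113e+00,  1.00323643e+01,  9.51001907e+01,
       -8.14732927e-04,  8.99987943e+01]), 'qd': array([ 0.08945665,  0.10374817, -0.09683666, -0.09083625, -0.01534769,
        0.11404716]), 'joint_efforts': array([-1.21887431e-03, -5.20388997e+01,  4.64805722e+01,  1.61696831e-02,
       -1.09605342e-04, -8.22965973e-06]), 'ee_pos': array([0.13538249, 0.53283384, 0.23856646]), 'tcp_rot': array([-1.79921292e+02,  8.13075861e-04,  1.65745563e+02]), 'wrist_force': array([ 0.26733128,  0.95531193, -0.42383842]), 'torque': array([-0.00964242, -0.01966645,  0.01149957]), 'grasp_force': 0.0, 'opening': 0.08555113754826403}
53.50585027906895 292.18029118083683 209.74044796348943 [[ 0.36076268  0.93262784 -0.00745675]
 [ 0.59928149 -0.23792778 -0.76436383]
 [-0.71464116  0.27128525 -0.64474206]] [-0.2719411  -0.25000095  1.53731913]
rest [(array([298., 207.]), 0.68), (array([222., 223.]), 0.54)]
hinge [(array([298., 193.]), 0.62)]
board_push [(array([269., 167.]), 0.81)]
thumb_pad [(array([347., 189.]), 0.73)]
nose_pad [(array([314., 193.]), 0.54)]
weight [(array([319., 252.]), 0.85)]
jar [(array([290., 264.]), 0.72)]
block [(array([376., 220.]), 0.72)]
brush [(array([223., 222.]), 0.72)]
44.235926237770734 285.39329238618444 213.10688684692292 [[-0.0087959  -0.99986386 -0.01396059]
 [-0.9812188   0.01132057 -0.1925656 ]
 [ 0.19269743  0.0120046  -0.98118479]] [0.07490453 0.60410237 1.32668344]
rest [(array([263., 273.]), 0.89)]
hinge [(array([263., 276.]), 0.95)]
board_push [(array([298., 270.]), 0.64)]
thumb_pad [(array([226., 221.]), 0.74)]
nose_pad [(array([224., 225.]), 0.64), (array([256., 220.]), 0.62)]
weight [(array([265., 204.]), 0.69)]
jar [(array([295., 193.]), 0.66)]
block [(array([196., 223.]), 0.74)]
brush [(array([347., 280.]), 0.59)]
```

View pics/s1.png

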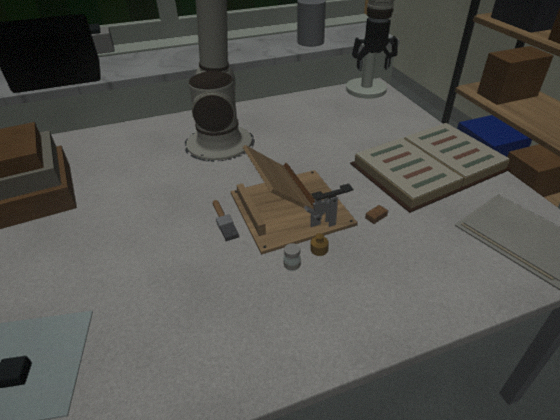

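View pics/t1.png

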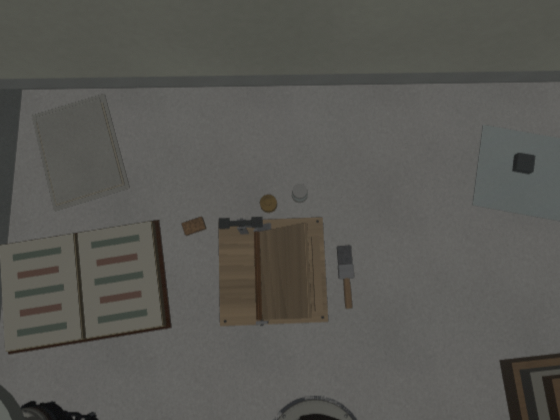

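The scene shows the rest with its pawl at the far end: thumb pad at (347,189) and nose pad around (316,194). In the top view they are at (225,223) and (256,222), with the jar and weight beyond and the brush to the right. Next I fit the rest pose.

```bash
cat >> h.py <<'E'
def proj(c,X):
    p=c['R']@np.asarray(X)+c['t']; return np.array([c['cx'],c['cy']])+foc(c)*p[:2]/p[2]
def M(p):
    x,y,a=p; return lambda P: np.array([x+P[0]*np.cos(a)-P[1]*np.sin(a), y+P[0]*np.sin(a)+P[1]*np.cos(a), P[2]])
def bp(b): return [.145*np.cos(b)-.012*np.sin(b),-.015,.05+.145*np.sin(b)+.012*np.cos(b)]
E
python3 - <<'E'
from h import *
from scipy.optimize import least_squares
s,t=shot('scene'),shot('top')
Rm={'rest':[0,0,0],'hinge':[0,-.015,.05],'board_push':bp(.72)}
obs=[]
for c in (s,t):
    for n in Rm:
        d=bot.landmark_of(n,c)
        if d: obs.append((c,Rm[n],np.array(d[0]['point']),n))
# corners of the plate from the top picture, by eye
for P,uv in (([-.115,-.143,.012],(219.5,325)),([.175,-.143,.012],(328,320)),([.175,.143,.012],(322,217.5))): obs.append((t,P,np.array(uv),'corner'))
YP=[None]
def res(p):
    m=M(p[:3]); r=[proj(c,m(P))-uv for c,P,uv,n in obs]
    r+= [proj(s,m([-.084,p[3],.127]))-[347,189],proj(t,m([-.084,p[3],.127]))-[225,223],proj(t,m([0,p[3],.127]))-[256,222]]
    return np.ravel(r)
q=least_squares(res,[.45,.05,-1.57,.12],loss='soft_l1',x_scale=[.01,.01,.1,.01])
print(q.x,np.degrees(q.x[2])); print(np.round(res(q.x).reshape(-1,2),1),[o[3] for o in obs])
m=M(q.x)
for k,P in dict(thumb=[-.084,q.x[3],.127],nose=[0,q.x[3],.127],push=bp(.72),push0=bp(0)).items(): print(k,m(P).round(4))
E
```

```text
[ 0.45406576  0.13730186 -1.54176651  0.11698488] -88.33671393532754
[[ 1.  -0.2]
 [-0.5 -1. ]
 [-4.2  2. ]
 [-0.5 -2. ]
 [-1.2 -0. ]
 [-0.4 -0.8]
 [-0.2  1.6]
 [ 0.1  2.5]
 [ 0.6 -0.6]
 [-1.6 -1.7]
 [-1.1 -0.3]
 [ 0.9 -0.6]] ['rest', 'hinge', 'board_push', 'rest', 'hinge', 'board_push', 'corner', 'corner', 'corner']Traceback (most recent call last):
  File "<stdin>", line 19, in <module>
  File "h.py", line 11, in M
    x,y,a=p; return lambda P: np.array([x+P[0]*np.cos(a)-P[1]*np.sin(a), y+P[0]*np.sin(a)+P[1]*np.cos(a), P[2]])
    ^^^^^
ValueError: too many values to unpack (expected 3)
```

```bash
python3 -m inch '[[4,-3,0,2],[9,-6.5,0,4],[14,-10,0,6],[19,-13.5,0,8],[24,-17,0,10],[29,-20.5,0,12],[34,-24,0,14],[38,-27,0,16]]' 0
python3 -m inch '[[2,-1.5,0,0],[4,-3,0,0],[5,-3.5,0,0],[5.4,-3.8,0,0],[5.4,-3.8,0,0],[5.4,-3.8,0,0],[5.4,-3.8,0,0],[5.4,-3.8,0,0]]'
python3 - <<'E'
from h import *
o=bot.get_obs(); print(o['ee_pos'],o['tcp_rot'],o['wrist_force'],o['opening'])
c=shot('wrist','w1.png'); print(c['mount'],c['fovy'],c['cx'],c['cy'])
for n in ['thumb_pad','nose_pad','board_push','hinge']: print(n,[(np.round(d['point'],1),round(d['score'],2)) for d in bot.landmark_of(n,c)[:2]])
E
```

```text
time: 2.4
ee_pos: [0.5171, 0.2614, 0.2392]
tcp_rot: [180.0, 0.0, -178.2]
wrist_force: [-0.1, 0.6, -0.1]
opening: 0.0002
grasp_force: 0.0
time: 3.4
ee_pos: [0.5692, 0.2253, 0.2394]
tcp_rot: [180.0, 0.0, -178.2]
wrist_force: [-0.5, 0.3, -0.0]
opening: -0.0001
grasp_force: 0.0
[0.56920726 0.22528171 0.23942513] [ 1.79996641e+02  8.92574326e-03 -1.78232897e+02] [-0.50628346  0.31428327 -0.00942493] -0.00012086302883583476
[[ 4.45366061e-04 -9.50574065e-01 -3.10497584e-01  7.98575666e-02]
 [ 9.99999802e-01  5.61251821e-04 -2.83884503e-04 -3.06182309e-04]
 [ 4.44120580e-04 -3.10497396e-01  9.50574127e-01 -1.34696873e-01]
 [ 0.00000000e+00  0.00000000e+00  0.00000000e+00  1.00000000e+00]] 65.48725117163391 276.6459165742114 208.83656215302955
thumb_pad [(array([279. , 205.9]), 0.79)]
nose_pad [(array([172.6, 204.2]), 0.97)]
board_push []
hinge [(array([183.9,  39.7]), 0.96)]
```

View pics/w1.png

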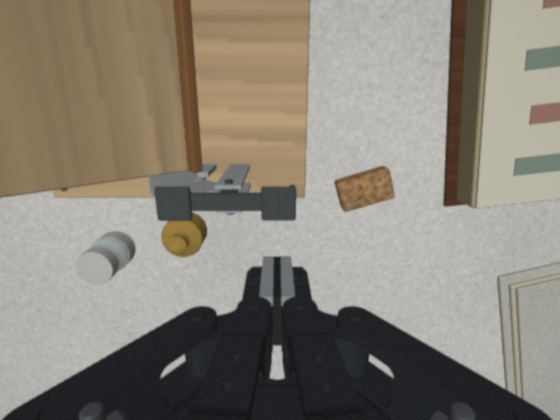

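The wrist view shows the thumb pad at (279,203) and the nose pad at (173,203), level and clear. The fingers are the short grey tips at (277,265).

```bash
cat >> h.py <<'E'
from scipy.spatial.transform import Rotation as Ro
def wpix(c,o,uv,z):
    R=Ro.from_euler('xyz',o['tcp_rot'],degrees=True).as_matrix(); m=c['mount']
    d=R@m[:3,:3]@np.array([(uv[0]-c['cx'])/foc(c),(uv[1]-c['cy'])/foc(c),1]); p=R@m[:3,3]+o['ee_pos']
    return p+d*(z-p[2])/d[2]
E
python3 - <<'E'
from h import *
o=bot.get_obs();c=shot('wrist')
for uv,z in (((279,204),.127),((172.8,204),.127),((183.9,39.7),.05)): print(wpix(c,o,uv,z).round(4))
E
```

```text
[0.5662 0.2264 0.127 ]
[0.5688 0.1424 0.127 ]
[0.4392 0.1378 0.05  ]
```

```bash
python3 -m inch '[[-0.3,0.1,-4,0],[-0.3,0.1,-8,0],[-0.3,0.1,-9.8,0],[-0.3,0.2,-10.4,0],[-0.3,0.3,-10.8,0],[-0.3,0.4,-11.2,0],[-0.3,0.5,-11.5,0],[-0.3,0.5,-11.6,0]]'
python3 -m inch '[[0,0,-0.1,0],[0,0.1,-0.2,0],[0,0.1,-0.3,0],[0,0.1,-0.4,0],[0,0.1,-0.4,0],[0,0.1,-0.4,0],[0,0.1,-0.4,0],[0,0.1,-0.4,0]]'
```

```text
time: 4.7
ee_pos: [0.5669, 0.2312, 0.1241]
tcp_rot: [179.9, 0.1, -178.2]
wrist_force: [-1.5, 5.5, 4.2]
opening: 0.0003
grasp_force: 2.6
time: 5.7
ee_pos: [0.567, 0.2318, 0.1212]
tcp_rot: [179.9, 0.2, -178.2]
wrist_force: [-3.3, 4.5, 12.0]
opening: -0.0
grasp_force: 6.2
```

```bash
python3 -m inch '[[0,0,-0.2,0],[0,0,-0.2,0],[0,0,1,0],[0,0,4,0],[0,0,8,0],[0,0,12,0],[0,0,12,0],[0,0,12,0]]'
python3 - <<'E'
from h import *
o=bot.get_obs();c=shot('wrist','w2.png')
print(o['ee_pos'],o['wrist_force'])
for n,z in (('thumb_pad',.113),('nose_pad',.141)):
  for d in bot.landmark_of(n,c)[:1]: print(n,d, wpix(c,o,d['point'],z))
s=shot('scene'); print([bot.landmark_of(n,s)[:1] for n in('thumb_pad','nose_pad','board_push')])
cv2.imwrite('pics/s2.png',cv2.resize(s['img'][130:270,200:400,::-1],None,fx=3.5,fy=3.5,interpolation=2))
E
```

```text
time: 6.7
ee_pos: [0.5665, 0.2308, 0.2384]
tcp_rot: [-180.0, -0.0, -178.3]
wrist_force: [0.0, -0.2, -0.4]
opening: 0.0001
grasp_force: 0.0
[0.56651725 0.23078157 0.23838784] [ 0.01211401 -0.23094824 -0.43672944]
thumb_pad {'point': [173.6, 213.3], 'score': 0.71} [0.57817505 0.14385314 0.113     ]
nose_pad {'point': [172.5, 212.8], 'score': 0.62} [0.56796821 0.15212977 0.141     ]
[[{'point': [348.6, 192.1], 'score': 0.5}], [{'point': [321.5, 186.5], 'score': 0.74}], [{'point': [267.2, 167.4], 'score': 0.56}]]
```

View pics/w2.png

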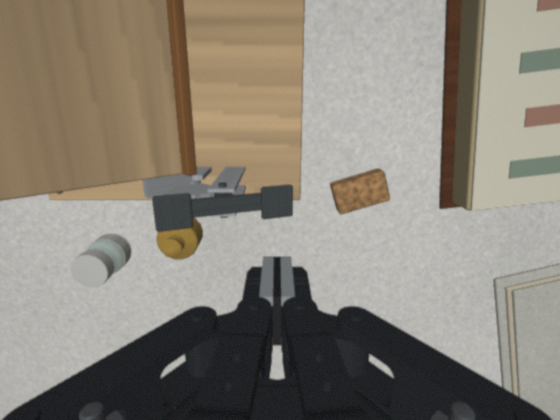

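The thumb pad is now down (smaller, at (278,201)) and the nose pad is up (larger, at (172,212)), so the ratchet is free. Next I go to the board and push it down along its arc.

```bash
python3 -m inch '[[-3,-4.8,0,0],[-6,-9.6,0,0],[-9,-14.4,0,0],[-12.4,-19.4,0,0],[-12.4,-19.4,-3,0],[-12.4,-19.4,-5,0],[-12.4,-19.4,-6,0],[-12.4,-19.4,-6,0]]'
python3 -m inch '[[0,0,-0.6,0],[0,-0.2,-1.2,0],[0,-0.5,-1.7,0],[0,-0.8,-2.2,0],[0,-1.1,-2.7,0],[0,-1.4,-3.2,0],[0,-1.7,-3.6,0],[0,-1.7,-3.6,0]]'
```

```text
time: 8.05
ee_pos: [0.4422, 0.0372, 0.179]
tcp_rot: [-180.0, -0.0, -178.2]
wrist_force: [-0.4, 0.1, 0.7]
opening: -0.0001
grasp_force: 0.0
time: 9.05
ee_pos: [0.442, 0.0199, 0.1425]
tcp_rot: [180.0, -0.1, -178.3]
wrist_force: [-0.3, -0.3, -0.6]
opening: 0.0007
grasp_force: 0.0
```

```bash
python3 -m inch '[[0,-0.3,-0.6,0],[0,-0.7,-1.2,0],[0,-1,-1.7,0],[0,-1.3,-2.2,0],[0,-1.6,-2.8,0],[0,-1.8,-3.4,0],[0,-2,-4,0],[0,-2.2,-4.6,0]]'
python3 -m inch '[[0,-0.1,-0.5,0],[0,-0.2,-1,0],[0,-0.3,-1.5,0],[0,-0.4,-2,0],[0,-0.4,-2.4,0],[0,-0.4,-2.7,0],[0,-0.4,-3,0],[0,-0.4,-3,0]]'
```

```text
time: 10.05
ee_pos: [0.4425, -0.0021, 0.0969]
tcp_rot: [180.0, 0.0, -178.3]
wrist_force: [1.9, 4.0, 2.7]
opening: 0.0003
grasp_force: 1.5
time: 11.05
ee_pos: [0.4426, -0.0063, 0.0698]
tcp_rot: [-179.9, 0.1, -178.3]
wrist_force: [-8.6, -3.1, 26.9]
opening: 0.0002
grasp_force: 13.6
```

```bash
python3 -m inch '[[0,0,2,0],[0,0,7,0],[0,0,12,0],[2,2.5,16,0],[5,6.5,16,0],[8.5,10.8,16,0],[12.6,15.7,16,0],[12.6,15.7,16,0]]'
python3 -m inch '[[0,0,0,0],[0,0,0,0],[0,0,0,0],[0,0,0,0],[0,0,0,0],[0,0,0,0],[0,0,0,0],[0,0,0,0]]'
python3 - <<'E'
from h import *
o=bot.get_obs();c=shot('wrist','w3.png')
print(o['ee_pos'],o['wrist_force'])
for n,z in (('thumb_pad',.113),('nose_pad',.141)):
  for d in bot.landmark_of(n,c)[:2]: print(n,d, wpix(c,o,d['point'],z))
E
```

```text
time: 12.05
ee_pos: [0.5693, 0.1538, 0.2235]
tcp_rot: [-180.0, -0.3, -178.1]
wrist_force: [-1.2, 0.6, 0.1]
opening: -0.0
grasp_force: 0.0
time: 13.05
ee_pos: [0.5684, 0.1511, 0.2273]
tcp_rot: [-180.0, -0.0, -178.2]
wrist_force: [0.7, -0.2, 0.6]
opening: 0.0002
grasp_force: 0.0
[0.56842031 0.15110817 0.22725037] [ 0.70009725 -0.20514172  0.60333512]
thumb_pad {'point': [378.6, 208.2], 'score': 0.88} [0.56680238 0.23241365 0.113     ]
nose_pad {'point': [281.5, 221.8], 'score': 0.56} [0.57046326 0.15430328 0.141     ]
```

View pics/w3.png

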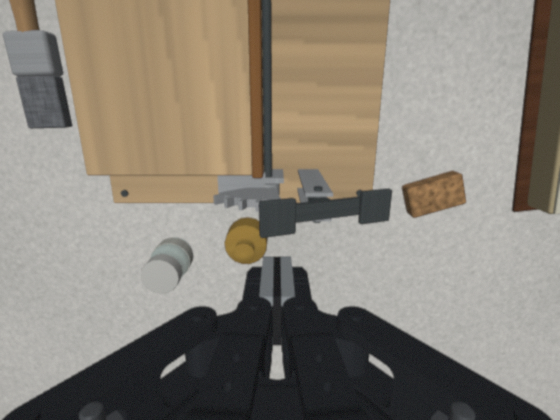

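The board is flat, the pawl is still free and the nose pad is at (277,217). Now I press the nose pad.

```bash
python3 -m inch '[[0,0,-4,0],[0,0,-7,0],[0,0,-7.7,0],[0,-0.2,-8.2,0],[0,-0.4,-8.6,0],[0,-0.6,-9,0],[0,-0.8,-9.3,0],[0,-0.9,-9.5,0]]'
python3 -m inch '[[0,0,-0.1,0],[0,0,-0.2,0],[0,0,-0.2,0],[0,0,-0.2,0],[0,0,-0.2,0],[0,0,-0.2,0],[0,0,-0.2,0],[0,0,-0.2,0]]'
```

```text
time: 14.2
ee_pos: [0.5692, 0.1427, 0.1345]
tcp_rot: [179.9, 0.2, -178.2]
wrist_force: [-4.4, 2.8, 22.9]
opening: 0.0
grasp_force: 11.2
time: 15.2
ee_pos: [0.5693, 0.1427, 0.1344]
tcp_rot: [179.9, 0.3, -178.2]
wrist_force: [-7.1, -0.3, 26.2]
opening: -0.0
grasp_force: 13.1
```

```bash
python3 -m inch '[[0,0,0.5,0],[0,0,3,0],[0,0,6,0],[0,0,10,0],[0,0,10,0],[0,0,10,0],[0,0,10,0],[0,0,10,0]]'
python3 - <<'E'
from h import *
o=bot.get_obs();c=shot('wrist','w4.png')
print(o['ee_pos'],o['wrist_force'])
for n in ('thumb_pad','nose_pad'):
  for d in bot.landmark_of(n,c)[:2]: print(n,d, wpix(c,o,d['point'],.127))
s=shot('scene')
cv2.imwrite('pics/s3.png',cv2.resize(s['img'][130:280,200:400,::-1],None,fx=3.5,fy=3.5,interpolation=2))
E
```

```text
time: 16.2
ee_pos: [0.5681, 0.142, 0.2293]
tcp_rot: [-180.0, -0.1, -178.3]
wrist_force: [0.3, -0.1, -0.2]
opening: 0.0
grasp_force: 0.0
[0.56812739 0.14199746 0.2292741 ] [ 0.30773734 -0.13012975 -0.16211987]
thumb_pad {'point': [385.5, 214.4], 'score': 0.72} [0.56742089 0.22515443 0.127     ]
nose_pad {'point': [277.3, 214.6], 'score': 0.63} [0.5701646  0.14216089 0.127     ]
```

View pics/w4.png

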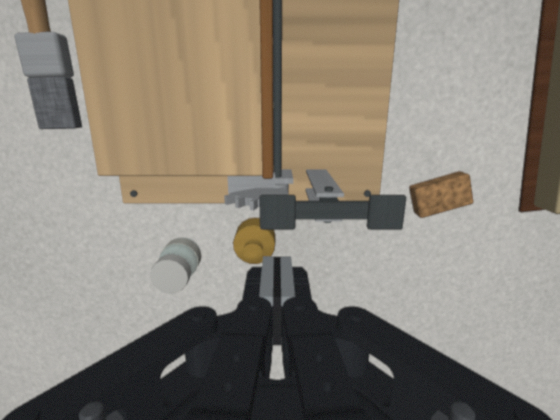

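View pics/s3.png

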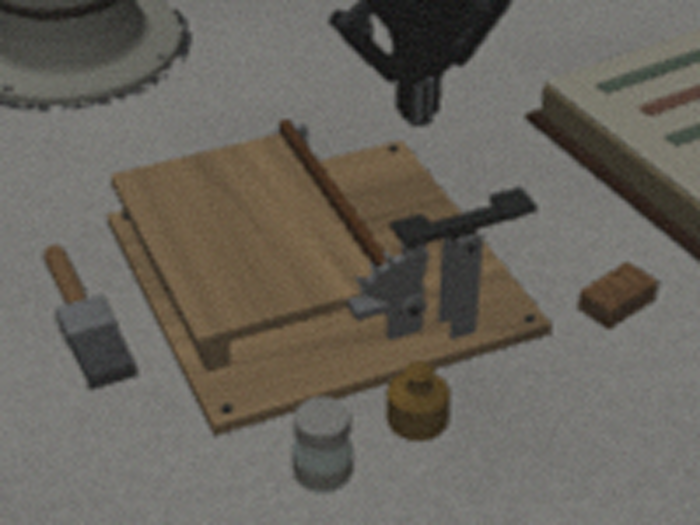

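The wrist view shows the pawl level again, with equal pads at (278,212) and (387,212). The scene shows the board flat on its rail and the loose items where they were.

```bash
python3 -c "from workcell import bot; print(bot.job_done())"
```

```text
the job is handed in; nothing more can be done
None
```

I freed the ratchet, pushed the board down flat and locked the ratchet again; the last pictures show the pawl level and the brush, jar, weight and block where they were, and I handed the job in at about 16 s (no verdict was returned).

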